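# Index the lugged flange to the mark and drive out its pin

## Robot

A 6-joint arm with a two-finger parallel gripper is mounted at the origin on a cart in front of the work surface, level with it; the furniture and walls round the work are solid. World frame = base frame: x ahead of the robot, y to its left, z up, the work surface at z = 0. Lengths are in mm, angles in rad, forces in N, time in s.
With the tool pointing down it reaches from about 275 to 750 mm from the base axis. Payload 10.2 kg.
Tool frame: the origin (TCP) lies midway between the tips of the shut fingers; the grasp point (between the pads) lies 19 mm behind it; z points along the fingers, y is the line along which they close (so a half turn about z gives the same grasp; the last joint's range is limited). The gripper opens to 85 mm and grips with 20 to 120 N. Pads are 22 mm wide; open, the fingers measure 114 mm over their backs; the gripper's body (76 mm by 85 mm) begins 54 mm behind the grasp point. The pads swing forward as they close: fully open they stand 13 mm farther back than shut.
Start: joints at [-1.523, 0.313, 1.498, -0, 1.331, -0.223], TCP at [140.425, -505.877, 231.294] pointing down, gripper open.
Joint ranges: [-2.94, 2.94], [-0.97, 2.17], [0.19, 2.56], [-1.23, 4.37], [0.02, 3.11], [-2.88, 2.88]. Speed limits (rad/s): [2.39, 2.39, 3.01, 3.14, 3.14, 3.14].

## Interface

Orientations are given as a unit quaternion [w, x, y, z].
In Python, from rig import sense, capture, finish_job, find_in, place_of gives the robot as it stands. The module is installed in compiled form; this text tells all that it offers.
- The arm moves only by the shell command python3 -m jog 'ROWS' [FORCE]. ROWS is JSON, a list of rows, each an object of numbers: "tx", "ty", "tz": the shift along the tool's x, y, z in mm; "ax", "ay", "az": the turn, a rotation vector about the tool's x, y, z in rad; "jaw": the closure, from -1 (fully open) to 1 (shut), so that 0 is half open. In form: [{"tx": .., "ty": .., "tz": .., "ax": .., "ay": .., "az": .., "jaw": ..}, ...]. A call has 1 to 5 rows; each row shifts and turns the commanded pose from where the row before left it, along the tool's axes as they then stand; what a row does not reach is not made up. A row lasts 1/8 s, in which the tool goes at most 62.5 mm and 10.7 degrees, less where a joint would pass 70% of its speed; a pose out of reach is approached as far as the arm can. A call with a gripper value outside its range is refused whole. The fingers move at their own pace and stop on an object; FORCE is the grip in N (left out, the last holds). Time passes only in rows, so rows that do not move let the fingers close. It gives the time, the measured TCP pose, the force, the opening and the grip force at its end, in the units of the state.
- sense(): the state, without advancing time (a new reading comes with each control period).
- capture(name): name is "side" or "top"; returns a dict with "color" (400x640x3 uint8, red, green, blue), "depth" (400x640 float32, mm along the optical axis (not along the pixel's ray), 0 where there is no reading), "fx", "fy", "cx", "cy" (pixels), "k1" (the pictures are not rectified: a ray, as slopes to the right and down, at radius r is drawn at 1 + k1 r^2 times it, then the intrinsics apply), "camera_from_world" (4x4, takes a point from world to camera coordinates). Camera axes: x right, y up, looking along -z (the intrinsics and any distortion apply to the point x, -y, -z); pixel columns grow to the right and rows downward; lengths in mm; the calibration is good to about 2 mm. A picture is of the moment at which its call begins.
- finish_job(): hands the job in; it is judged then, once.
Trained networks look in the newest picture that a camera, given by its name, has taken for a name from the list of things; names that differ only in an ending like _2 or _b are one class to them, and where a whole thing is asked for, a point or a joint stands for the part that bears it (a point fixed in the world has none). Each returns a list of dicts, best first, with "conf" (0 to 1); they miss things now and then, are a little off and sometimes report something else, mostly with a low value. They report only what shows in the picture. A call takes as long as a camera call. They do not tell look-alikes from the thing itself.
- find_in(query, camera): "centre" ([column, row] in pixels, amid what is visible of it).
- place_of(query, camera): "centre" ([column, row] in pixels: a listed point, or the origin of a listed thing).
The state is a dict: "time_s": time; "joints": joint angles; "dq": joint speeds; "tau": joint torques, N m; "eef_pos": TCP position; "ee_rot": TCP orientation; "force": force on the tool from outside, world axes, zero at the start; "wrist_torque": the same for the moment, N m; "grip_width": opening from 0.0 (shut) to 1.0 (fully open); "grip_force": force on a finger pad.
Only numpy, scipy, OpenCV 4.12 (cv2) and the standard library are available. Lean on these libraries where they do the work, as an engineer would, in place of code of your own. Each camera call takes 0.05 s, during which the arm holds its last target. There are 200 camera calls.

## Task

Push the orange flange round on its spindle by its lugs until its white notch faces the red pointer, so that the pin lug is backed by the brass ring. Then take the drift punch from its wooden stand, drive the dark pin in that lug down with it as far as it goes, and put the punch back upright in its stand. Leave the can, the glass panels and the brass weight where they are.

Things in the scene. Friction and masses are not known exactly. Their poses are not given: they have to be found in the camera images.
- fixture: grey round fixture base, 188 mm across and 14 mm thick, fixed on the left bench. Origin: centre of its underside, on the spindle axis; z up; x points from the spindle to the red pointer (16 mm wide, 50 mm high, 78 to 94 mm from the axis). A brass ring, 28 mm across and 29 mm high, stands under the flange's rim at the pointer. The spindle nut on the axis reaches 63 mm up.
- toe_1 (a point): inner end of one fixed steel clamp toe, 56 mm from the spindle axis at the base's +y side, 64 mm above the bench. The toe runs radially outward to a post at 83 mm; both are 16 mm wide. Toe underside at 60 mm, bolt head up to 74 mm. The lugs pass beneath the toe with room, but a finger pushing at the rim cannot pass.
- toe_2 (a point): the same clamp toe on the opposite side of the base (its -y side)
- flange (a joint): turning angle of the orange flange on its spindle, rad, anticlockwise positive seen from above; 0 (or a whole turn) when the notch faces the pointer. Turns freely both ways, beyond a whole turn, and stays where it is left (dry friction 0.2 N m: about 4 N at a lug).
- flange_top (a point): centre of the top face of the flange, on the spindle axis, 52 mm above the bench; its x axis points to the notch. Round body of radius 38 mm, 22 mm thick (30 to 52 mm above the bench), with three lugs of the same thickness: the pin lug (30 mm wide, out to 75 mm radius, bearing the notch and the pin) and two plain lugs (18 mm wide, to 70 mm) at +120 and -120 degrees from it.
- notch (a point): mouth of the white-bottomed notch (12 mm wide) in the outer end of the pin lug, 75 mm from the spindle axis, at the flange's top face (52 mm above the bench)
- mark (a point): point in front of the red pointer's tip where the notch has to be, 75 mm from the spindle axis, 52 mm above the bench; fixed in the fixture
- pin_hole (a point): centre of the mouth of the 12 mm hole in the pin lug (2 mm chamfer), 54 mm from the spindle axis, at the flange's top face, 52 mm above the bench
- pin (a joint): how far the pin has been driven down, m: 0 at first (its top 4 mm below the hole's mouth), stop at 0.018. The pin is 9.6 mm thick, stuck with about 8 N friction, and stays where it is left.
- pin_top (a point): centre of the pin's top face, in the hole
- punch_mid (a point): middle of the drift punch's round dark handle, on its axis. The punch stands upright: handle 16 mm thick and 85 mm long (42.5 mm either way from here), yellow band near its top; below it a steel tip 7 mm thick and 30 mm long, so the tip's end is 72.5 mm below this point. About 120 g.
- punch_tip (a point): end of the punch's thin tip, on its axis
- stand_mouth (a point): centre of the mouth of the fixed wooden punch stand on the right bench, at its top, 48 mm above the bench. Stand 56 x 56 x 48 mm. Socket 22 mm wide and 14 mm deep (3 mm chamfer), below it 12 mm wide for the tip; the handle rests on the step 34 mm above the bench, so that punch_mid is then 76.5 mm above the bench.
- grey_can: grey can with chrome lid, 48 mm across, 58 mm high, standing loose beside the fixture; origin at the centre of its underside
- glass_stack: black foam rack with upright green glass panels, 40 x 76 x 50 mm, loose beside the fixture; origin at the centre of its underside
- brass_weight: brass weight with a knob, 33 mm across, 37 mm high, loose beside the fixture; origin at the centre of its underside
Mind the look-alikes: they are no part of the job. Of the things shaped like the part that bears stand_mouth, the wooden one is meant.

How it is judged:
By the outcome, as a careful person would: the job done as asked, in the order asked, and still so for the second after the job is handed in, with the robot touching nothing.
It also fails if it takes over 72 s, if anything falls off the work surface, if the arm or the gripper's body presses on something with over 40 N, if the wrist force passes 120 N, or if a joint passes its speed limit or range.

## Working session

There is one attempt and no reset: what is moved stays moved. The work goes in short steps, Python scripts to look and compute and a shell command to move; the robot and the scene stay as the last step left them, time stands still between calls to the robot, and variables do not carry over. Pictures are saved under pics/ and viewed, at most 11 in all, crops included, and the job is handed in when it is done.

```bash
mkdir -p pics
cat > h.py <<'E'
import numpy as np, cv2
from rig import sense, capture, finish_job, find_in, place_of
def ray(c,u,v):
    d=np.array([(u-c['cx'])/c['fx'],(v-c['cy'])/c['fy']]);s=d.copy()
    for _ in range(20): s=d/(1+c['k1']*(s@s))
    T=np.array(c['camera_from_world']);R=T[:3,:3];t=T[:3,3]
    return -R.T@t, R.T@np.array([s[0],-s[1],-1.])
def at_z(c,u,v,z):
    o,d=ray(c,u,v); return o+d*(z-o[2])/d[2]
def at_depth(c,u,v):
    o,d=ray(c,u,v); return o+d*float(c['depth'][int(round(v)),int(round(u))])
def proj(c,p):
    T=np.array(c['camera_from_world']);q=T[:3,:3]@np.array(p)+T[:3,3]
    s=np.array([q[0],-q[1]])/-q[2]; s=s*(1+c['k1']*(s@s)); return [s[0]*c['fx']+c['cx'],s[1]*c['fy']+c['cy']]
def save(c,n): cv2.imwrite('pics/'+n,c['color'][:,:,::-1])
E
python3 - <<'E'
from h import *
np.set_printoptions(precision=1,suppress=True)
for n in ('top','side'):
    c=capture(n);save(c,n+'0.png');print(n,np.linalg.inv(c['camera_from_world'])[:3,3])
    for q,z in dict(fixture=0,toe_1=64,flange_top=52,notch=52,mark=52,pin_hole=52,pin_top=48,punch_mid=76.5,stand_mouth=48,grey_can=0,glass_stack=0,brass_weight=0).items():
        for r in place_of(q,n)[:3]: print(q,round(r['conf'],2),np.array(r['centre']),at_z(c,*r['centre'],z))
E
```

```text
top [ 350.4   65.8 1522.1]
fixture 0.93 [231.8 217.5] [502.1 368.9   0. ]
toe_1 0.67 [241.1 208.6] [524.7 326.   64. ]
toe_1 0.64 [211.3 223.7] [476.1 423.4  64. ]
notch 0.69 [227.6 196.4] [567.2 373.6  52. ]
notch 0.6 [197.  236.3] [436.  473.3  52. ]
mark 0.81 [237.4 236.3] [435.  339.3  52. ]
pin_hole 0.76 [229.7 202.9] [545.4 366.3  52. ]
pin_top 0.22 [235.7 236. ] [436.3 345.7  48. ]
punch_mid 0.62 [416.1 219.6] [ 481.1 -242.6   76.5]
stand_mouth 0.85 [441.9 197. ] [ 558.2 -338.8   48. ]
stand_mouth 0.71 [449.9 229.4] [ 449.6 -360.9   48. ]
stand_mouth 0.63 [413.9 219.7] [ 483.5 -241.3   48. ]
grey_can 0.52 [205.  187.4] [607.1 463.7   0. ]
glass_stack 0.71 [188.3 211. ] [525.9 520.    0. ]
brass_weight 0.57 [198.5 236.8] [437.3 482.5   0. ]
side [ 479.6 1166.   703.8]
fixture 0.96 [315.  271.1] [499.7 378.9   0. ]
toe_1 0.91 [321.1 263.1] [484.6 421.3  64. ]
toe_1 0.82 [305.6 240.7] [527.2 337.   64. ]
flange_top 0.85 [313.6 255.4] [504.3 379.6  52. ]
notch 0.59 [284.9 253.6] [576.5 377.7  52. ]
pin_hole 0.84 [294.  252.9] [554.  373.4  52. ]
punch_mid 0.46 [327.3 143.9] [ 482.7 -251.6   76.5]
stand_mouth 0.75 [307.4 140.6] [ 563.8 -341.3   48. ]
stand_mouth 0.65 [326.2 147.9] [ 486.4 -277.3   48. ]
stand_mouth 0.57 [335.9 141.2] [ 448.6 -346.    48. ]
grey_can 0.77 [264.4 291.5] [617.9 459.3   0. ]
glass_stack 0.65 [304.6 310.3] [517.5 512.    0. ]
brass_weight 0.73 [293.1 253.7] [562.1 313.7   0. ]
brass_weight 0.72 [339.4 304.1] [438.  487.9   0. ]
brass_weight 0.35 [320.  263.2] [488.  347.4   0. ]
```

View pics/top0.png

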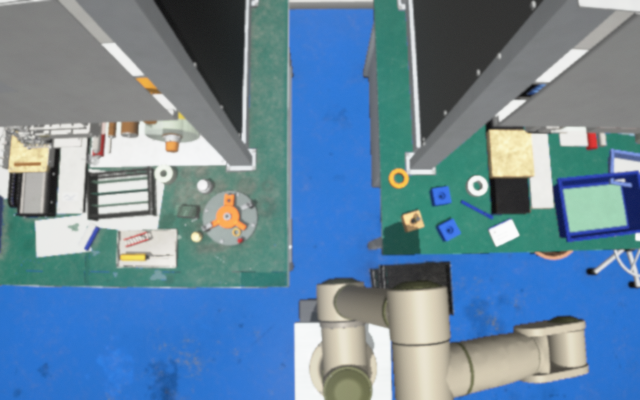

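View pics/side0.png

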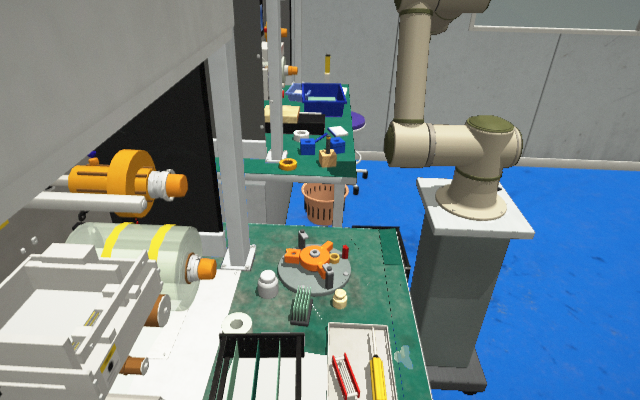

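Seen: the orange flange on the grey fixture at top (229,218) and side (315,265). Three stands fit the shape: tan at top (413,220), blue at (441,196) and blue at (449,230). The tan one is wooden and holds the punch. I'll confirm it in one enlarged crop, next to the flange.

Run:
```python
from h import *
a=cv2.imread('pics/top0.png');b=cv2.imread('pics/side0.png')
f=lambda i,x,y,w,h:cv2.resize(i[y:y+h,x:x+w],(400,300),interpolation=cv2.INTER_CUBIC)
cv2.imwrite('pics/crop1.png',np.vstack([np.hstack([f(a,188,180,80,60),f(a,390,180,80,60)]),np.hstack([f(b,255,228,107,80),f(b,280,110,80,60)])]))
```

```text
(no output)
```

View pics/crop1.png

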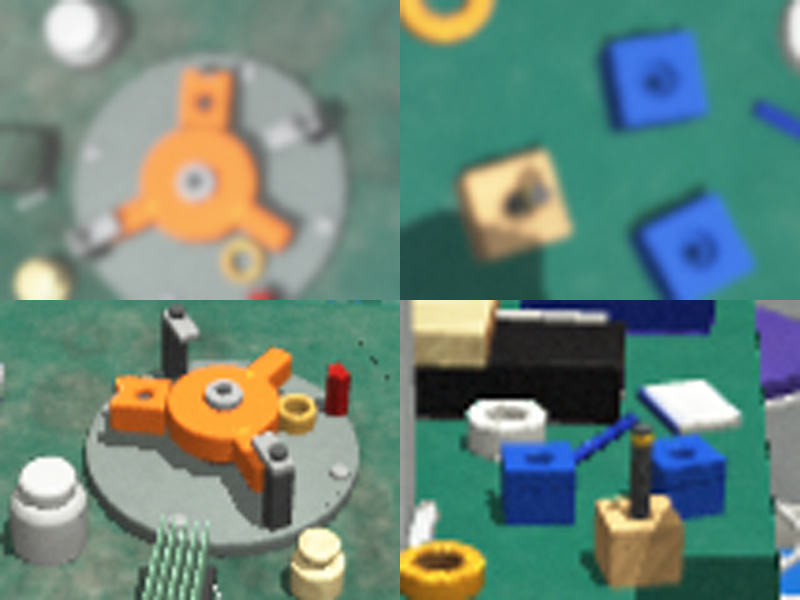

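The crop confirms it: the tan wooden stand, bottom right, holds the dark punch with the yellow band, and both blue ones are decoys. The pin lug points up (+x), the pointer is towards the robot, and the toes lie at upper right and lower left. Next I fit the poses.

```bash
cat >> h.py <<'E'
from scipy.optimize import minimize
def parts():
    a=np.linspace(0,2*np.pi,48,endpoint=False);P=[np.c_[38*np.cos(a),38*np.sin(a)]]
    for t,w,r in ((0,30,75),(2*np.pi/3,18,70),(-2*np.pi/3,18,70)):
        q=np.array([[20,-w/2],[r,-w/2],[r,w/2],[20,w/2]]);R=np.array([[np.cos(t),-np.sin(t)],[np.sin(t),np.cos(t)]]);P.append(q@R.T)
    return P
def sil(c,x,y,th,box,S=8):
    u0,v0,w,h=box;m=np.zeros((h*S,w*S),np.uint8);R=np.array([[np.cos(th),-np.sin(th)],[np.sin(th),np.cos(th)]])
    for p in parts():
        p=p@R.T+[x,y]
        q=np.array([proj(c,[*k,z]) for k in p for z in (30,52)])
        q=((q-[u0-.5,v0-.5])*S*16).astype(np.int32)
        cv2.fillConvexPoly(m,cv2.convexHull(q),255,shift=4)
    return cv2.resize(m,(w,h),interpolation=cv2.INTER_AREA)/255.
def fit_flange(c,x,y,th):
    u,v=proj(c,[x,y,45]);box=(int(u)-32,int(v)-32,64,64)
    I=c['color'][box[1]:box[1]+64,box[0]:box[0]+64].astype(float)
    hsv=cv2.cvtColor(I.astype(np.uint8),cv2.COLOR_RGB2HSV).astype(float)
    o=np.clip((hsv[...,1]-110)/90,0,1)*((hsv[...,0]<18)&(hsv[...,0]>5))
    o=o*(hsv[...,2]>60)
    f=lambda p:((sil(c,p[0],p[1],p[2]/40,box)-o)**2).sum()
    best=min(((f((x,y,t*40)),t) for t in th+np.linspace(-.5,.5,11)))
    r=minimize(f,[x,y,best[1]*40],method='Nelder-Mead',options=dict(initial_simplex=np.array([[x,y,best[1]*40]]*4)+np.array([[0,0,0],[8,0,0],[0,8,0],[0,0,8]])))
    return r.x[0],r.x[1],r.x[2]/40,r.fun
def red(c,x,y):
    u,v=proj(c,[x,y,25]);u,v=int(u),int(v);I=cv2.cvtColor(c['color'][v-14:v+15,u-14:u+15],cv2.COLOR_RGB2HSV)
    m=((I[...,0]<5)|(I[...,0]>172))&(I[...,1]>120)
    ys,xs=np.nonzero(m);return xs.mean()+u-14,ys.mean()+v-14,len(xs)
E
python3 - <<'E'
from h import *
np.set_printoptions(precision=2,suppress=True)
for n in ('top','side'):
    c=capture(n)
    x,y,t,f=fit_flange(c,503,375,0.);print(n,'flange',x,y,t,'cost',f)
    r=red(c,432,340);print('red',r,'z25',at_z(c,*r[:2],25),'z50',at_z(c,*r[:2],50))
    p=at_z(c,*r[:2],25 if n=='side' else 38);print('yaw',np.arctan2(p[1]-y,p[0]-x),np.hypot(p[1]-y,p[0]-x))
    k=[np.array(d['centre']) for d in place_of('toe_1',n)[:2]];k=[at_z(c,*q,64)[:2] for q in k];print('toes',*k,np.arctan2(*(k[0]-k[1])[::-1])+np.pi/2, (k[0]+k[1])/2)
    # stand: tan mask
    u,v=proj(c,[484,-244,48]);u,v=int(u),int(v)
    I=c['color'];H=cv2.cvtColor(I,cv2.COLOR_RGB2HSV)
    m=np.zeros(H.shape[:2],np.uint8);s=np.s_[v-20:v+21,u-20:u+21]
    m[s]=(((H[s][...,0]>8)&(H[s][...,0]<24))&(H[s][...,1]>50)&(H[s][...,2]>130))
    k=cv2.connectedComponentsWithStats(m);i=1+np.argmax(k[2][1:,4]);ys,xs=np.nonzero(k[1]==i)
    pts=np.array([at_depth(c,a,b) for a,b in zip(xs,ys)]);print('stand',len(xs),'z',np.percentile(pts[:,2],[10,50,90]))
    tp=np.array([at_z(c,a,b,48)[:2] for a,b,p in zip(xs,ys,pts) if p[2]>42]);
    if len(tp)>5: print(cv2.minAreaRect(tp.astype(np.float32)),tp.mean(0))
    for q,z in (('punch_mid',76.5),('punch_tip',4)):
        for d in place_of(q,n)[:2]: print(q,d,at_z(c,*d['centre'],z))
E
```

```text
top flange 501.04027975721317 373.7969835675845 -0.051955581377889304 cost 255.1018322012901
red (np.float64(239.58333333333334), np.float64(240.25), 12) z25 [423.38 336.91  25.  ] z50 [422.16 332.38  50.  ]
yaw -2.676942345563698 87.57636537178118
toes [537.2  329.09] [484.53 419.95] 0.525342168003547 [510.87 374.52]
stand 266 z [38.52 47.41 52.57]
((481.6857604980469, -237.44235229492188), (57.043479919433594, 55.27634048461914), 16.543193817138672) [ 481.04 -236.79]
punch_mid {'centre': [415.1, 220.5], 'conf': 0.63} [ 478.23 -239.22   76.5 ]
side flange 502.667605516037 374.0153297427562 -0.06880005443012288 cost 216.19103037293348
red (np.float64(344.7837837837838), np.float64(251.85135135135135), 74) z25 [423.89 326.71  25.  ] z50 [425.94 357.62  50.  ]
yaw -2.6007959530113265 91.88481020100917
toes [528.06 324.33] [477.67 429.79] 0.44573900818647494 [502.87 377.06]
stand 172 z [11.92 39.55 49.72]
((480.5702819824219, -230.30870056152344), (56.81880569458008, 67.97505187988281), 16.376394271850586) [ 480.34 -232.08]
punch_mid {'centre': [328.3, 146.3], 'conf': 0.38} [ 478.51 -229.79   76.5 ]
punch_tip {'centre': [326.4, 160.3], 'conf': 0.64} [ 483.65 -257.59    4.  ]
```

Run:
```python
from h import *
o=[]
for n in ('top','side'):
    c=capture(n);save(c,n+'1.png')
    x,y,t=502,374,-.06
    u,v=proj(c,[x,y,45]);box=(int(u)-32,int(v)-32,64,64)
    I=c['color'][box[1]:box[1]+64,box[0]:box[0]+64]
    H=cv2.cvtColor(I,cv2.COLOR_RGB2HSV);m=((H[...,0]<18)&(H[...,0]>5)&(H[...,1]>110)).astype(np.uint8)*255
    s=(sil(c,x,y,t,box)*255).astype(np.uint8)
    e=cv2.resize(I[:,:,::-1],(384,288)if 0 else (290,290),interpolation=cv2.INTER_CUBIC)
    g=[cv2.cvtColor(cv2.resize(k,(250,290),interpolation=0),cv2.COLOR_GRAY2BGR) for k in (m,s)]
    o.append(np.hstack([e]+g));print(n,H[28:36,28:36].reshape(-1,3)[::7].tolist())
cv2.imwrite('pics/dbg.png',np.vstack(o))
```

```text
top [[15, 158, 249], [14, 153, 246], [10, 87, 224], [6, 13, 199], [105, 3, 162], [120, 2, 150], [12, 7, 190], [12, 53, 229], [14, 130, 247], [13, 128, 239]]
side [[12, 21, 221], [30, 6, 212], [30, 4, 199], [30, 5, 215], [42, 7, 174], [38, 9, 111], [12, 184, 236], [17, 196, 254], [18, 196, 254], [17, 200, 254]]
```

View pics/dbg.png

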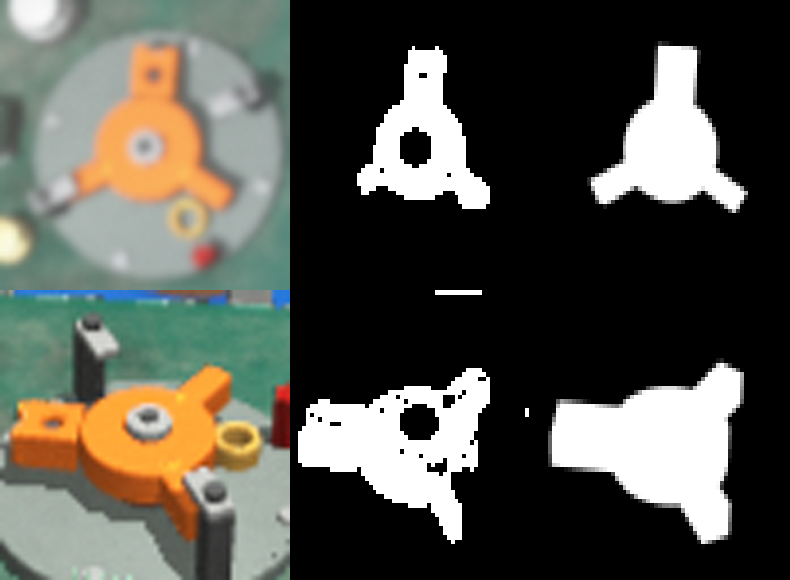

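```bash
python3 - <<'E'
import re
s=open('h.py').read()
a=s.index("    o=np.clip"); b=s.index("    f=lambda p:((sil")
s=s[:a]+'''    o=((hsv[...,0]<=19)&(hsv[...,0]>4)&(hsv[...,1]>80)&(hsv[...,2]>60))*1.
    a=np.linspace(0,6.28,20)
    n=np.array([proj(c,[x+17*np.cos(k),y+17*np.sin(k),z]) for k in a for z in (52,63)])-box[:2]
    o=o.astype(np.uint8);cv2.fillConvexPoly(o,cv2.convexHull(n.round().astype(np.int32)),1);o=o*1.;o[60:]=0
'''+s[b:]
s+='''
def boxsil(c,x,y,yaw,r0,r1,w,z0,z1,bx,S=8):
    u0,v0,W,H=bx;R=np.array([[np.cos(yaw),-np.sin(yaw)],[np.sin(yaw),np.cos(yaw)]])
    q=np.array([proj(c,[*(R@[r,s]+[x,y]),z]) for r in (r0,r1) for s in (-w/2,w/2) for z in (z0,z1)])
    m=np.zeros((H*S,W*S),np.uint8);cv2.fillConvexPoly(m,cv2.convexHull(((q-[u0-.5,v0-.5])*S*16).astype(np.int32)),255,shift=4)
    return cv2.resize(m,(W,H),interpolation=cv2.INTER_AREA)/255.
def fit_yaw(c,x,y,yaw0=-2.65):
    u,v=proj(c,[x+86*np.cos(yaw0),y+86*np.sin(yaw0),30]);bx=(int(u)-15,int(v)-15,30,30)
    I=c['color'][bx[1]:bx[1]+30,bx[0]:bx[0]+30].astype(float)
    o=np.clip((I[...,0]-np.maximum(I[...,1],I[...,2])-30)/70,0,1)*(I[...,1]<100)
    ys=yaw0+np.linspace(-.25,.25,51)
    return min((((boxsil(c,x,y,t,78,94,16,14,50,bx)-o)**2).sum(),t) for t in ys)
'''
open('h.py','w').write(s)
E
python3 - <<'E'
from h import *
from scipy.spatial.transform import Rotation as R
for n in ('top','side'):
    c=capture(n);x,y,t,f=fit_flange(c,502,374,0.);print(n,np.round([x,y,t,f],3),fit_yaw(c,x,y))
    k=[np.array(d['centre']) for d in place_of('mark',n)[:1]]
    for q in k: m=at_z(c,*q,52);print('mark',m,np.arctan2(m[1]-y,m[0]-x))
    I=c['color'];u,v=proj(c,[x-56,y-29,29]);u,v=int(u),int(v)
    H=cv2.cvtColor(I[v-10:v+11,u-10:u+11],cv2.COLOR_RGB2HSV)
    m=(H[...,0]>19)&(H[...,0]<30)&(H[...,1]>70);ys,xs=np.nonzero(m);print('ring',len(xs),(p:=at_z(c,xs.mean()+u-10,ys.mean()+v-10,29 if n=='top' else 22)),np.arctan2(p[1]-y,p[0]-x))
s=sense();r=R.from_quat(np.roll(s['ee_rot'],-1)).as_matrix();print(r.round(2),s['joints'],s['grip_width'],s['time_s'])
E
```

```text
top [ 5.02237e+02  3.74896e+02 -6.90000e-02  6.24520e+01] (np.float64(21.57561848268719), np.float64(-2.67))
mark [433.10819452 345.23696423  52.        ] -2.7363069929661883
ring 25 [453.61475928 349.01386481  29.        ] -2.652435386384336
side [ 5.03391e+02  3.74291e+02 -7.40000e-02  1.64572e+02] (np.float64(62.851360151903904), np.float64(-2.6799999999999997))
mark [439.65483421 347.17941972  52.        ] -2.7394061039916786
ring 46 [450.7866497  344.84798121  22.        ] -2.6313269544297024
[[ 0.96  0.27 -0.  ]
 [ 0.27 -0.96  0.  ]
 [ 0.   -0.   -1.  ]] [-1.52341330e+00  3.12891697e-01  1.49769809e+00 -3.71353275e-06
  1.33101964e+00 -2.23424773e-01] 0.9994870499898747 2.0
```

```bash
cat >> h.py <<'E'
from scipy.spatial.transform import Rotation as Rot
def st():
    s=sense();M=Rot.from_quat(np.roll(s['ee_rot'],-1)).as_matrix()
    return s,M
def to(x,y,z,psi=None):
    s,M=st();d=M.T@(np.array([x,y,z])-s['eef_pos']);p=np.arctan2(M[1,0],M[0,0])
    tilt=M.T@np.array([0,0,-1.]);
    print('t',round(s['time_s'],2),'pos',np.round(s['eef_pos'],1),'psi',round(p,3),'tilt',tilt.round(3)[:2],'q6',round(s['joints'][5],2),'F',np.round(s['force'],1),'w',round(s['grip_width'],3))
    print('tool shift',d.round(1),'len',round(np.linalg.norm(d),1),'az',None if psi is None else round(p-psi,3))
E
python3 -c "
from h import *
to(500.5,316.6,231.3,3.11)"
```

```text
t 2.0 pos [ 140.4 -505.9  231.3] psi 0.271 tilt [-0.  0.] q6 -0.22 F [ 0.3 -0.2  0.7] w 0.999
tool shift [ 567.  -696.2    0. ] len 897.8 az -2.839
```

```bash
python3 -m jog '[{"tx":37.8,"ty":-46.4,"jaw":1},{"tx":37.8,"ty":-46.4},{"tx":37.8,"ty":-46.4},{"tx":37.8,"ty":-46.4},{"tx":37.8,"ty":-46.4}]' 40
python3 -m jog '[{"tx":37.8,"ty":-46.4,"jaw":1},{"tx":37.8,"ty":-46.4},{"tx":37.8,"ty":-46.4},{"tx":37.8,"ty":-46.4},{"tx":37.8,"ty":-46.4}]'
python3 -m jog '[{"az":-0.18},{"az":-0.18},{"az":-0.18},{"az":-0.18},{"az":-0.18}]'
python3 -m jog '[{"az":-0.18},{"az":-0.18},{"az":-0.18},{"az":-0.18},{"az":-0.18}]'
python3 -m jog '[{"az":-0.18},{"az":-0.18},{"az":-0.18},{"az":-0.18},{"az":-0.18}]'
python3 -c "
from h import *
to(500.5,316.6,100,3.11)"
```

```text
t 2.0 pos [ 140.4 -505.9  231.3] psi 0.271 tilt [-0.  0.] q6 -0.22 F [ 0.3 -0.2  0.7] w 0.999
tool shift [ 567.  -696.2  131.3] len 907.4 az -2.839schema error: expected keys tx, ty, tz, ax, ay, az, jaw
schema error: expected keys tx, ty, tz, ax, ay, az, jaw
schema error: expected keys tx, ty, tz, ax, ay, az, jaw
schema error: expected keys tx, ty, tz, ax, ay, az, jaw
schema error: expected keys tx, ty, tz, ax, ay, az, jaw
```

```bash
python3 -m jog '[{"tx":37.8,"ty":-46.4,"tz":0,"ax":0,"ay":0,"az":0,"jaw":1},{"tx":37.8,"ty":-46.4,"tz":0,"ax":0,"ay":0,"az":0,"jaw":1},{"tx":37.8,"ty":-46.4,"tz":0,"ax":0,"ay":0,"az":0,"jaw":1},{"tx":37.8,"ty":-46.4,"tz":0,"ax":0,"ay":0,"az":0,"jaw":1},{"tx":37.8,"ty":-46.4,"tz":0,"ax":0,"ay":0,"az":0,"jaw":1}]' 40
python3 -m jog '[{"tx":37.8,"ty":-46.4,"tz":0,"ax":0,"ay":0,"az":0,"jaw":1},{"tx":37.8,"ty":-46.4,"tz":0,"ax":0,"ay":0,"az":0,"jaw":1},{"tx":37.8,"ty":-46.4,"tz":0,"ax":0,"ay":0,"az":0,"jaw":1},{"tx":37.8,"ty":-46.4,"tz":0,"ax":0,"ay":0,"az":0,"jaw":1},{"tx":37.8,"ty":-46.4,"tz":0,"ax":0,"ay":0,"az":0,"jaw":1}]'
python3 -m jog '[{"tx":0,"ty":0,"tz":0,"ax":0,"ay":0,"az":-0.18,"jaw":1},{"tx":0,"ty":0,"tz":0,"ax":0,"ay":0,"az":-0.18,"jaw":1},{"tx":0,"ty":0,"tz":0,"ax":0,"ay":0,"az":-0.18,"jaw":1},{"tx":0,"ty":0,"tz":0,"ax":0,"ay":0,"az":-0.18,"jaw":1},{"tx":0,"ty":0,"tz":0,"ax":0,"ay":0,"az":-0.18,"jaw":1}]'
python3 -m jog '[{"tx":0,"ty":0,"tz":0,"ax":0,"ay":0,"az":-0.18,"jaw":1},{"tx":0,"ty":0,"tz":0,"ax":0,"ay":0,"az":-0.18,"jaw":1},{"tx":0,"ty":0,"tz":0,"ax":0,"ay":0,"az":-0.18,"jaw":1},{"tx":0,"ty":0,"tz":0,"ax":0,"ay":0,"az":-0.18,"jaw":1},{"tx":0,"ty":0,"tz":0,"ax":0,"ay":0,"az":-0.18,"jaw":1}]'
python3 -c "
from h import *
to(500.5,316.6,100,3.11)"
```

```text
time_s: 2.62
eef_pos: [260.8, -230.0, 231.4]
ee_rot: [0.0, 0.991, 0.135, 0.0]
force: [1.6, -0.8, 0.8]
grip_width: -0.001
grip_force: 0.0
time_s: 3.25
eef_pos: [381.1, 44.4, 231.7]
ee_rot: [0.0, 0.991, 0.135, 0.001]
force: [0.7, -1.9, 0.6]
grip_width: 0.007
grip_force: 0.0
time_s: 3.88
eef_pos: [380.5, 42.3, 231.4]
ee_rot: [0.0, 0.832, 0.555, 0.0]
force: [-0.8, 0.8, -0.3]
grip_width: -0.001
grip_force: 0.0
time_s: 4.5
eef_pos: [380.5, 42.3, 231.4]
ee_rot: [0.0, 0.508, 0.862, 0.0]
force: [-0.8, 0.2, -0.3]
grip_width: -0.001
grip_force: 0.0
t 4.5 pos [380.5  42.3 231.4] psi 2.077 tilt [ 0. -0.] q6 -0.7 F [-0.8  0.2 -0.3] w -0.001
tool shift [181.8 237.8 131.4] len 326.9 az -1.033
```

```bash
python3 -m jog '[{"tx":36.4,"ty":47.6,"tz":10,"ax":0,"ay":0,"az":0,"jaw":1},{"tx":36.4,"ty":47.6,"tz":10,"ax":0,"ay":0,"az":0,"jaw":1},{"tx":36.4,"ty":47.6,"tz":10,"ax":0,"ay":0,"az":0,"jaw":1},{"tx":36.4,"ty":47.6,"tz":10,"ax":0,"ay":0,"az":0,"jaw":1},{"tx":36.4,"ty":47.6,"tz":10,"ax":0,"ay":0,"az":0,"jaw":1}]' 40
python3 -m jog '[{"tx":0,"ty":0,"tz":15,"ax":0,"ay":0,"az":-0.18,"jaw":1},{"tx":0,"ty":0,"tz":15,"ax":0,"ay":0,"az":-0.18,"jaw":1},{"tx":0,"ty":0,"tz":15,"ax":0,"ay":0,"az":-0.18,"jaw":1},{"tx":0,"ty":0,"tz":15,"ax":0,"ay":0,"az":-0.18,"jaw":1},{"tx":0,"ty":0,"tz":15,"ax":0,"ay":0,"az":-0.18,"jaw":1}]'
python3 -m jog '[{"tx":0,"ty":0,"tz":0,"ax":0,"ay":0,"az":-0.133,"jaw":1},{"tx":0,"ty":0,"tz":0,"ax":0,"ay":0,"az":0,"jaw":1}]'
python3 - <<'E'
from h import *
to(500.5,316.6,40,3.11)
o=[]
for n,z in (('top',(227-40,217-30,80,60)),('side',(255,215,107,80))):
    c=capture(n);i=c['color'][z[1]:z[1]+z[3],z[0]:z[0]+z[2],::-1];o.append(cv2.resize(i,(400,300),interpolation=cv2.INTER_CUBIC))
    print(n,proj(c,sense()['eef_pos']),z)
cv2.imwrite('pics/p2.png',np.hstack(o))
E
```

```text
time_s: 5.12
eef_pos: [502.7, 318.2, 181.0]
ee_rot: [0.0, 0.51, 0.86, 0.0]
force: [0.5, -0.9, 0.7]
grip_width: -0.001
grip_force: 0.0
time_s: 5.75
eef_pos: [502.1, 316.2, 105.8]
ee_rot: [-0.0, 0.082, 0.997, -0.0]
force: [-0.6, 0.5, -0.3]
grip_width: -0.002
grip_force: 0.0
time_s: 6.0
eef_pos: [502.2, 316.1, 106.2]
ee_rot: [-0.0, 0.02, 1.0, -0.0]
force: [0.8, 0.3, -0.1]
grip_width: -0.0
grip_force: 0.0
t 6.0 pos [502.2 316.1 106.2] psi 3.103 tilt [-0.  0.] q6 -1.17 F [ 0.8  0.3 -0.1] w -0.0
tool shift [ 1.7  0.4 66.2] len 66.2 az -0.007
top [np.float64(241.73327125534473), np.float64(214.03943468776555)] (187, 187, 80, 60)
side [np.float64(316.0016289557453), np.float64(222.94518612934957)] (255, 215, 107, 80)
```

View pics/p2.png

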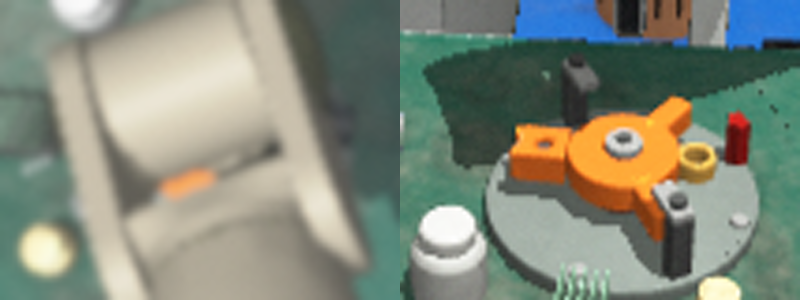

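```bash
python3 -m jog '[{"tx":1.7,"ty":0.4,"tz":17,"ax":0,"ay":0,"az":0,"jaw":1},{"tx":0,"ty":0,"tz":17,"ax":0,"ay":0,"az":0,"jaw":1},{"tx":0,"ty":0,"tz":17,"ax":0,"ay":0,"az":0,"jaw":1},{"tx":0,"ty":0,"tz":17,"ax":0,"ay":0,"az":0,"jaw":1},{"tx":0,"ty":0,"tz":0,"ax":0,"ay":0,"az":0,"jaw":1}]' 40
python3 -m jog '[{"tx":8.5,"ty":0.63,"tz":0,"ax":0,"ay":0,"az":0.147,"jaw":1},{"tx":8.5,"ty":0.63,"tz":0,"ax":0,"ay":0,"az":0.147,"jaw":1},{"tx":8.5,"ty":0.63,"tz":0,"ax":0,"ay":0,"az":0.147,"jaw":1}]'
python3 -c "
from h import *
to(502.8,374.6,38)"
```

```text
time_s: 6.72
eef_pos: [499.7, 316.3, 36.6]
ee_rot: [-0.001, 0.019, 1.0, -0.001]
force: [-0.2, 0.8, 0.6]
grip_width: 0.003
grip_force: 0.0
time_s: 7.1
eef_pos: [476.6, 322.7, 38.8]
ee_rot: [0.001, 0.24, 0.971, 0.0]
force: [3.1, -3.1, -2.4]
grip_width: 0.0
grip_force: 2.1
t 7.1 pos [476.6 322.7  38.8] psi 2.658 tilt [ 0.002 -0.   ] q6 -0.69 F [ 3.1 -3.1 -2.4] w 0.0
tool shift [ 0.9 58.1  0.8] len 58.1 az None
```

```bash
python3 -m jog '[{"tx":8.5,"ty":0.63,"tz":0,"ax":0,"ay":0,"az":0.147,"jaw":1},{"tx":8.5,"ty":0.63,"tz":0,"ax":0,"ay":0,"az":0.147,"jaw":1},{"tx":8.5,"ty":0.63,"tz":0,"ax":0,"ay":0,"az":0.147,"jaw":1},{"tx":8.5,"ty":0.63,"tz":0,"ax":0,"ay":0,"az":0.147,"jaw":1},{"tx":8.5,"ty":0.63,"tz":0,"ax":0,"ay":0,"az":0.147,"jaw":1}]'
python3 -m jog '[{"tx":8.5,"ty":0.63,"tz":0,"ax":0,"ay":0,"az":0.147,"jaw":1},{"tx":8.5,"ty":0.63,"tz":0,"ax":0,"ay":0,"az":0.147,"jaw":1},{"tx":8.5,"ty":0.63,"tz":0,"ax":0,"ay":0,"az":0.147,"jaw":1},{"tx":0,"ty":0,"tz":0,"ax":0,"ay":0,"az":0,"jaw":1}]'
python3 -c "
from h import *
to(502.8,374.6,38)"
```

```text
time_s: 7.72
eef_pos: [448.1, 353.9, 38.6]
ee_rot: [0.0, 0.572, 0.82, -0.001]
force: [-0.8, -3.2, 0.2]
grip_width: 0.002
grip_force: 2.2
time_s: 8.22
eef_pos: [444.8, 379.8, 38.6]
ee_rot: [0.0, 0.736, 0.677, 0.0]
force: [-0.5, 0.7, -0.4]
grip_width: 0.002
grip_force: 0.3
t 8.22 pos [444.8 379.8  38.6] psi 1.489 tilt [-0. -0.] q6 0.59 F [-0.5  0.7 -0.4] w 0.002
tool shift [-0.4 58.2  0.6] len 58.2 az None
```

```bash
python3 -m jog '[{"tx":8.5,"ty":0.63,"tz":0,"ax":0,"ay":0,"az":0.147,"jaw":1},{"tx":8.5,"ty":0.63,"tz":0,"ax":0,"ay":0,"az":0.147,"jaw":1},{"tx":8.5,"ty":0.63,"tz":0,"ax":0,"ay":0,"az":0.147,"jaw":1},{"tx":8.5,"ty":0.63,"tz":0,"ax":0,"ay":0,"az":0.147,"jaw":1},{"tx":0,"ty":0,"tz":0,"ax":0,"ay":0,"az":0,"jaw":1}]'
python3 - <<'E'
from h import *
to(502.8,374.6,38)
c=capture('side');print(fit_flange(c,502.8,374.6,-2.0))
for d in place_of('pin_hole','side')[:2]: p=at_z(c,*d['centre'],52);print(d,p,np.arctan2(p[1]-374.6,p[0]-502.8))
E
```

```text
time_s: 8.85
eef_pos: [457.5, 410.9, 38.5]
ee_rot: [-0.0, 0.9, 0.436, 0.0]
force: [0.4, 0.6, 0.5]
grip_width: -0.005
grip_force: 0.2
t 8.85 pos [457.5 410.9  38.5] psi 0.903 tilt [-0.001 -0.   ] q6 1.21 F [0.4 0.6 0.5] w -0.005
tool shift [-0.4 58.   0.5] len 58.0 az None
(np.float64(508.1494570402656), np.float64(374.59866610587255), np.float64(-2.1272376586416657), np.float64(282.3528335255671))
{'centre': [313.5, 271.7], 'conf': 0.7} [501.70964612 439.35647869  52.        ] 1.5876324932946466
{'centre': [323.7, 242.9], 'conf': 0.59} [480.44486656 327.33178624  52.        ] -2.0125643520448597
```

```bash
python3 -m jog '[{"tx":0,"ty":0,"tz":-30,"ax":0,"ay":0,"az":0,"jaw":1},{"tx":0,"ty":0,"tz":-31,"ax":0,"ay":0,"az":0,"jaw":1},{"tx":0,"ty":0,"tz":0,"ax":0,"ay":0,"az":-0.167,"jaw":-0.1},{"tx":0,"ty":0,"tz":0,"ax":0,"ay":0,"az":0,"jaw":-0.1}]'
python3 - <<'E'
from h import *
for n in('top','side'):
  c=capture(n);print(np.round(fit_flange(c,502.8,374.6,-2.0),3))
to(472.9,326,100,1.07)
E
```

```text
time_s: 9.45
eef_pos: [457.4, 410.6, 99.6]
ee_rot: [0.0, 0.861, 0.508, 0.0]
force: [-0.5, -0.1, 0.3]
grip_width: 0.421
grip_force: 0.0
[501.361 374.251  -2.102 134.842]
[503.251 374.256  -2.125 227.364]
t 9.55 pos [457.2 410.5  99. ] psi 1.064 tilt [0. 0.] q6 1.05 F [ 0.5 -0.2  0.1] w 0.551
tool shift [-66.3  54.7  -1. ] len 86.0 az -0.006
```

```bash
python3 -m jog '[{"tx":-33,"ty":28,"tz":0,"ax":0,"ay":0,"az":0.0,"jaw":-0.1},{"tx":-33,"ty":28,"tz":0,"ax":0,"ay":0,"az":0.03,"jaw":-0.1},{"tx":0,"ty":0,"tz":0,"ax":0,"ay":0,"az":0,"jaw":-0.1}]'
python3 - <<'E'
from h import *
to(471.0,327.2,38,1.03)
E
```

```text
time_s: 9.93
eef_pos: [474.9, 323.7, 99.1]
ee_rot: [0.0, 0.87, 0.493, -0.0]
force: [0.5, -0.3, 0.5]
grip_width: 0.551
grip_force: 0.0
t 9.93 pos [474.9 323.7  99.1] psi 1.031 tilt [0.001 0.   ] q6 0.93 F [ 0.5 -0.3  0.5] w 0.551
tool shift [ 1.  -5.2 61.1] len 61.3 az 0.001
```

Descend, grip gently, then turn with the lug from −2.11 to −2.67 about the axis.

```bash
python3 -m jog '[{"tx":1,"ty":-5.2,"tz":0,"ax":0,"ay":0,"az":0.0,"jaw":-0.1},{"tx":0,"ty":0,"tz":20,"ax":0,"ay":0,"az":0,"jaw":-0.1},{"tx":0,"ty":0,"tz":20,"ax":0,"ay":0,"az":0,"jaw":-0.1},{"tx":0,"ty":0,"tz":20,"ax":0,"ay":0,"az":0,"jaw":-0.1},{"tx":0,"ty":0,"tz":0,"ax":0,"ay":0,"az":0,"jaw":-0.1}]' 20
python3 -m jog '[{"tx":0,"ty":2,"tz":0,"ax":0,"ay":0,"az":0,"jaw":0.6},{"tx":0,"ty":0,"tz":0,"ax":0,"ay":0,"az":0,"jaw":0.6},{"tx":0,"ty":0,"tz":0,"ax":0,"ay":0,"az":0,"jaw":0.6}]' 20
python3 - <<'E'
from h import *
to(502.8,374.6,38,.47)
E
```

```text
time_s: 10.55
eef_pos: [469.1, 330.2, 38.0]
ee_rot: [-0.0, 0.869, 0.496, -0.001]
force: [-0.5, 0.0, -0.8]
grip_width: 0.546
grip_force: 0.0
time_s: 10.92
eef_pos: [472.8, 328.7, 40.2]
ee_rot: [0.0, 0.869, 0.495, 0.001]
force: [1.7, -1.1, 3.7]
grip_width: 0.35
grip_force: 20.2
t 10.93 pos [472.8 328.7  40.2] psi 1.036 tilt [-0.002 -0.001] q6 0.94 F [ 1.7 -1.1  3.7] w 0.35
tool shift [54.8  2.4  2.3] len 54.9 az 0.566
```

```bash
python3 -m jog '[{"tx":0.8,"ty":-7.6,"tz":0,"ax":0,"ay":0,"az":0.14,"jaw":0.6},{"tx":0.8,"ty":-7.6,"tz":0,"ax":0,"ay":0,"az":0.14,"jaw":0.6},{"tx":0.8,"ty":-7.6,"tz":0,"ax":0,"ay":0,"az":0.14,"jaw":0.6},{"tx":0.8,"ty":-7.6,"tz":0,"ax":0,"ay":0,"az":0.14,"jaw":0.6},{"tx":0,"ty":0,"tz":0,"ax":0,"ay":0,"az":0,"jaw":0.6}]'
python3 -m jog '[{"tx":0,"ty":0,"tz":0,"ax":0,"ay":0,"az":0,"jaw":-0.1},{"tx":0,"ty":0,"tz":0,"ax":0,"ay":0,"az":0,"jaw":-0.1},{"tx":0,"ty":0,"tz":-35,"ax":0,"ay":0,"az":0,"jaw":-0.1},{"tx":0,"ty":0,"tz":-50,"ax":0,"ay":0,"az":0,"jaw":-0.1},{"tx":0,"ty":0,"tz":-50,"ax":0,"ay":0,"az":0,"jaw":-0.1}]'
python3 -c "
from h import *
to(502.8,374.6,38,.47)
c=capture('side');print(fit_flange(c,502.8,374.6,-2.67))
cv2.imwrite('pics/p3.png',cv2.resize(c['color'][225:305,255:362,::-1],(800,600),interpolation=cv2.INTER_CUBIC))"
```

```text
time_s: 11.55
eef_pos: [452.9, 351.2, 40.2]
ee_rot: [0.0, 0.972, 0.236, 0.001]
force: [2.2, -3.3, 5.9]
grip_width: 0.347
grip_force: 22.9
time_s: 12.18
eef_pos: [451.7, 351.0, 175.5]
ee_rot: [-0.0, 0.972, 0.236, -0.001]
force: [0.4, 0.4, 0.0]
grip_width: 0.55
grip_force: 0.0
t 12.18 pos [451.7 351.  175.5] psi 0.477 tilt [0.001 0.   ] q6 1.55 F [0.4 0.4 0. ] w 0.55
tool shift [ 56.4   2.5 137.4] len 148.6 az 0.007
(np.float64(502.8240233605776), np.float64(374.4021998257052), np.float64(-2.6974891066850475), np.float64(92.97098039215686))
```

View pics/p3.png

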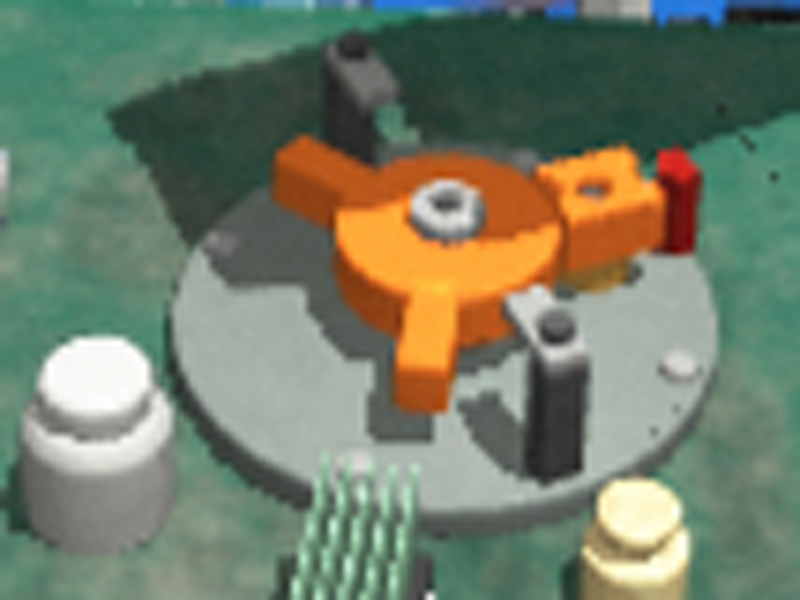

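The pin lug now points at the pointer: notch near crop (645,175), pointer at (677,165), ring visible beneath the lug. I'll back off for a clear view and measure the remaining error.

```bash
python3 -m jog '[{"tx":-40,"ty":45,"tz":0,"ax":0,"ay":0,"az":0,"jaw":-1},{"tx":-40,"ty":45,"tz":0,"ax":0,"ay":0,"az":0,"jaw":-1},{"tx":-40,"ty":45,"tz":0,"ax":0,"ay":0,"az":0,"jaw":-1},{"tx":-40,"ty":45,"tz":0,"ax":0,"ay":0,"az":0,"jaw":-1},{"tx":0,"ty":0,"tz":0,"ax":0,"ay":0,"az":0,"jaw":-1}]'
python3 - <<'E'
from h import *
np.set_printoptions(precision=3,suppress=True)
to(478,-237,150,.5)
o=[]
for n,b in (('top',(187,187,80,60)),('side',(255,225,107,80))):
    c=capture(n);x,y,t,f=fit_flange(c,502.8,374.6,-2.67);print(n,np.array([x,y,t,f]),fit_yaw(c,x,y))
    for q,z in (('notch',52),('mark',52),('pin_hole',52),('toe_1',64)):
        for d in place_of(q,n)[:2]: p=at_z(c,*d['centre'],z);print(q,round(d['conf'],2),p,np.arctan2(p[1]-y,p[0]-x))
    o.append(cv2.resize(c['color'][b[1]:b[1]+b[3],b[0]:b[0]+b[2],::-1],(400,300),interpolation=cv2.INTER_CUBIC))
cv2.imwrite('pics/p4.png',np.hstack(o))
E
```

```text
time_s: 12.85
eef_pos: [391.7, 115.3, 174.2]
ee_rot: [-0.0, 0.972, 0.234, -0.0]
force: [0.5, 1.2, -1.1]
grip_width: 1.0
grip_force: 0.0
t 12.85 pos [391.7 115.3 174.2] psi 0.472 tilt [0. 0.] q6 1.1 F [ 0.5  1.2 -1.1] w 1.0
tool shift [-83.2 353.   24.2] len 363.5 az -0.028
top [502.02  375.287  -2.687  21.656] (np.float64(21.4404352329167), np.float64(-2.6799999999999997))
notch 0.9 [426.179 336.278  52.   ] -2.6665224902130555
mark 0.92 [421.601 335.247  52.   ] -2.679628098124598
mark 0.46 [516.529 504.042  52.   ] 1.4585775461085118
pin_hole 0.64 [447.817 343.087  52.   ] -2.6055476763448144
toe_1 0.77 [477.56  407.931  64.   ] 2.2138428279136253
toe_1 0.57 [524.655 325.317  64.   ] -1.1454748730029034
side [502.762 374.337  -2.702  94.853] (np.float64(93.31876625159867), np.float64(-2.6399999999999997))
notch 0.76 [440.361 337.796  52.   ] -2.6118458822127115
notch 0.41 [438.489 540.974  52.   ] 1.9389212112544922
pin_hole 0.84 [458.788 357.837  52.   ] -2.782638154948727
toe_1 0.83 [520.34  331.436  64.   ] -1.181919572705656
toe_1 0.27 [436.585 359.178  64.   ] -2.9164115019360413
```

View pics/p4.png

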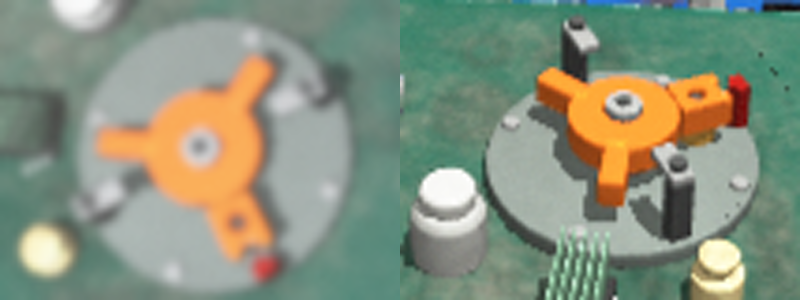

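Run:
```python
from h import *
for n,x,y in (('top',502.1,375.1),('side',503.,374.4)):
    c=capture(n)
    for f in ('0','1'):
        I=cv2.imread(f'pics/{n}{f}.png')[:,:,::-1].astype(float)
        u,v=proj(c,[x-77,y-39,30]);bx=(int(u)-9,int(v)-9,19,19)
        J=I[bx[1]:bx[1]+19,bx[0]:bx[0]+19]
        w=np.clip(J[...,0]-np.maximum(J[...,1],J[...,2])-25,0,None)*(J[...,1]<.55*J[...,0]);w=np.minimum(w,90)
        yy,xx=np.mgrid[:19,:19];cen=np.array([(w*xx).sum(),(w*yy).sum()])/w.sum()
        best=[]
        for t in np.arange(-2.8,-2.5,.005):
            s=boxsil(c,x,y,t,78,94,16,14,50,bx);pc=np.array([(s*xx).sum(),(s*yy).sum()])/s.sum()
            best.append((np.linalg.norm(pc-cen),round(t,3),*(pc-cen).round(2)))
        print(n,f,cen.round(2),min(best),w.sum()/90)
```

```text
top 0 [ 9.54 10.06] (np.float64(0.4655777474464646), np.float64(-2.68), np.float64(-0.27), np.float64(-0.38)) 9.344444444444445
top 1 [ 9.52 10.17] (np.float64(0.5477007099606016), np.float64(-2.68), np.float64(-0.25), np.float64(-0.49)) 9.911111111111111
side 0 [10.05  7.9 ] (np.float64(1.2996255931224436), np.float64(-2.665), np.float64(-1.0), np.float64(0.83)) 49.044444444444444
side 1 [10.04  7.92] (np.float64(1.2827439166758656), np.float64(-2.665), np.float64(-0.99), np.float64(0.81)) 49.22222222222222
```

Run:
```python
from h import *
for n in ('top','side'):
    c=capture(n);I=cv2.imread(f'pics/{n}0.png')[:,:,::-1].copy()
    u,v=proj(c,[480,-238,40]);bx=(int(u)-20,int(v)-20,40,40)
    H=cv2.cvtColor(I[bx[1]:bx[1]+40,bx[0]:bx[0]+40],cv2.COLOR_RGB2HSV)
    m=((H[...,0]>6)&(H[...,0]<26)&(H[...,1]>60)&(H[...,2]>60)).astype(np.uint8)
    k=cv2.connectedComponentsWithStats(m);i=1+np.argmax(k[2][1:,4]);o=(k[1]==i)*1.
    o2=o.copy()
    a=np.linspace(0,6.28,16)
    def cyl(x,y,S=8):
        q=np.array([proj(c,[x+8*np.cos(b),y+8*np.sin(b),z]) for b in a for z in (40,119)]);mm=np.zeros((40*S,40*S),np.uint8)
        cv2.fillConvexPoly(mm,cv2.convexHull(((q-[bx[0]-.5,bx[1]-.5])*S*16).astype(np.int32)),255,shift=4)
        return cv2.resize(mm,(40,40),interpolation=cv2.INTER_AREA)/255.
    def f(p): 
        s=boxsil(c,p[0],p[1],p[2]/30,-28,28,56,0,48,bx)*(1-cyl(p[0],p[1]));return ((s-o)**2).sum()
    for t in (.29,):
        r=minimize(f,[480,-238,t*30],method='Nelder-Mead',options=dict(initial_simplex=np.array([[480,-238,t*30]]*4)+np.array([[0,0,0],[6,0,0],[0,6,0],[0,0,6]])));print(n,r.x.round(2),r.x[2]/30,r.fun,o.sum())
    for q in ('stand_mouth','punch_mid'):
        pass
```

```text
top [ 482.23 -238.77    8.12] 0.2706768172016066 38.76352172241445 314.0
side [ 481.97 -242.19    6.74] 0.22482485791194817 13.85697833107989 261.0
```

```bash
python3 -m jog '[{"tx":-11.6,"ty":51.1,"tz":0,"ax":0,"ay":0,"az":0,"jaw":-1},{"tx":-11.6,"ty":51.1,"tz":0,"ax":0,"ay":0,"az":0,"jaw":-1},{"tx":-11.6,"ty":51.1,"tz":0,"ax":0,"ay":0,"az":0,"jaw":-1},{"tx":-11.6,"ty":51.1,"tz":0,"ax":0,"ay":0,"az":0,"jaw":-1},{"tx":-11.6,"ty":51.1,"tz":0,"ax":0,"ay":0,"az":0,"jaw":-1}]'
python3 -m jog '[{"tx":-11.6,"ty":51.1,"tz":0,"ax":0,"ay":0,"az":0,"jaw":-1},{"tx":-11.6,"ty":51.1,"tz":0,"ax":0,"ay":0,"az":0,"jaw":-1},{"tx":0,"ty":0,"tz":0,"ax":0,"ay":0,"az":0,"jaw":-1}]'
python3 - <<'E'
from h import *
to(482.1,-240.5,73,.472)
c=capture('side');print(proj(c,sense()['eef_pos']),proj(c,[482,-240.5,119]))
cv2.imwrite('pics/p5.png',cv2.resize(c['color'][70:190,250:410,::-1],(800,600),interpolation=cv2.INTER_CUBIC))
E
```

```text
time_s: 14.18
eef_pos: [458.1, -137.7, 174.4]
ee_rot: [0.0, 0.972, 0.236, 0.0]
force: [0.4, 0.5, 0.4]
grip_width: 1.001
grip_force: 0.0
time_s: 14.55
eef_pos: [484.2, -240.2, 173.7]
ee_rot: [0.0, 0.972, 0.234, -0.0]
force: [-0.0, -0.1, 0.4]
grip_width: 0.996
grip_force: 0.0
t 14.55 pos [ 484.2 -240.2  173.7] psi 0.473 tilt [ 0. -0.] q6 0.42 F [-0.  -0.1  0.4] w 0.996
tool shift [ -2.   -0.7 100.7] len 100.7 az 0.001
[np.float64(327.88180232716627), np.float64(120.93077364204416)] [np.float64(327.84742224000945), np.float64(134.6486100042095)]
```

View pics/p5.png

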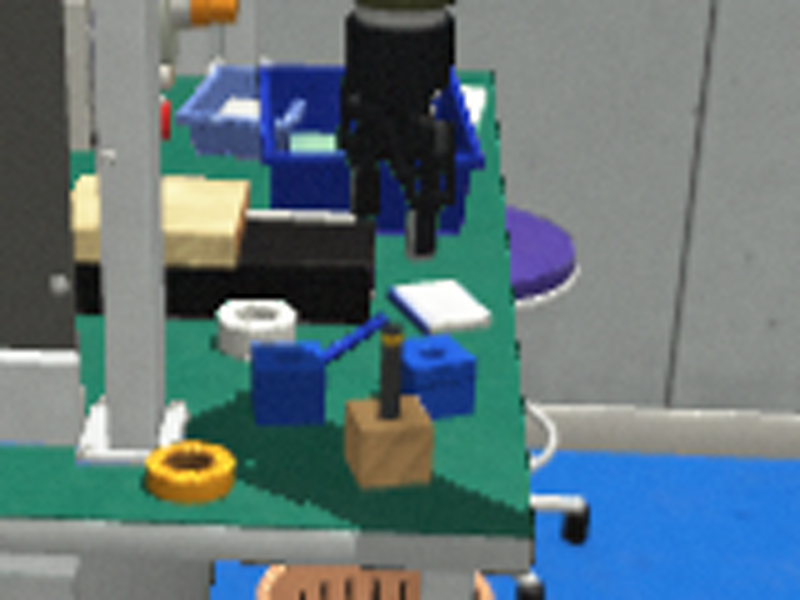

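The fingers (crop columns 360 and 422) straddle the punch at column 392. Descend and grip.

```bash
python3 -m jog '[{"tx":-2,"ty":-0.7,"tz":20,"ax":0,"ay":0,"az":0,"jaw":-1},{"tx":0,"ty":0,"tz":27,"ax":0,"ay":0,"az":0,"jaw":-1},{"tx":0,"ty":0,"tz":27,"ax":0,"ay":0,"az":0,"jaw":-1},{"tx":0,"ty":0,"tz":27,"ax":0,"ay":0,"az":0,"jaw":-1},{"tx":0,"ty":0,"tz":0,"ax":0,"ay":0,"az":0,"jaw":-1}]' 
python3 -m jog '[{"tx":0,"ty":0,"tz":0,"ax":0,"ay":0,"az":0,"jaw":1},{"tx":0,"ty":0,"tz":0,"ax":0,"ay":0,"az":0,"jaw":1},{"tx":0,"ty":0,"tz":0,"ax":0,"ay":0,"az":0,"jaw":1},{"tx":0,"ty":0,"tz":0,"ax":0,"ay":0,"az":0,"jaw":1},{"tx":0,"ty":0,"tz":0,"ax":0,"ay":0,"az":0,"jaw":1}]' 60
python3 -c "
from h import *
to(482.1,-240.5,73,.472)"
```

```text
time_s: 15.22
eef_pos: [481.1, -236.0, 72.1]
ee_rot: [-0.002, 0.972, 0.236, -0.001]
force: [-0.3, 0.3, 0.2]
grip_width: 1.001
grip_force: 0.0
time_s: 15.85
eef_pos: [482.2, -237.8, 73.8]
ee_rot: [0.0, 0.972, 0.236, 0.0]
force: [-0.7, 0.6, 4.6]
grip_width: 0.167
grip_force: 58.3
t 15.85 pos [ 482.2 -237.8   73.8] psi 0.476 tilt [-0.    -0.001] q6 0.42 F [-0.7  0.6  4.6] w 0.167
tool shift [-1.3  2.3  0.8] len 2.8 az 0.004
```

```bash
python3 -m jog '[{"tx":0,"ty":0,"tz":-15,"ax":0,"ay":0,"az":0,"jaw":1},{"tx":0,"ty":0,"tz":-20,"ax":0,"ay":0,"az":0,"jaw":1},{"tx":0,"ty":0,"tz":-30,"ax":0,"ay":0,"az":0,"jaw":1},{"tx":0,"ty":0,"tz":-32,"ax":0,"ay":0,"az":0,"jaw":1},{"tx":0,"ty":0,"tz":0,"ax":0,"ay":0,"az":0,"jaw":1}]'
python3 - <<'E'
from h import *
to(454.7,350.1,150)
o=[]
for n in ('side','top'):
    c=capture(n);e=sense()['eef_pos']
    u,v=proj(c,[e[0],e[1],e[2]-69.8]);print(n,u,v)
    i=c['color'][int(v)-40:int(v)+20,int(u)-40:int(u)+40,::-1];o.append(cv2.resize(i,(400,300),interpolation=cv2.INTER_CUBIC))
    for d in place_of('punch_tip',n)[:1]: print(d)
cv2.imwrite('pics/p6.png',np.hstack(o))
E
```

```text
time_s: 16.48
eef_pos: [482.8, -238.3, 173.0]
ee_rot: [0.002, 0.972, 0.236, 0.002]
force: [0.7, 0.2, -1.7]
grip_width: 0.173
grip_force: 58.5
t 16.48 pos [ 482.8 -238.3  173. ] psi 0.476 tilt [-0.002 -0.004] q6 0.42 F [ 0.7  0.2 -1.7] w 0.173
tool shift [ 244.5 -536.    21.1] len 589.5 az None
side 327.6269090356269 139.30735274097856
{'centre': [326.5, 137.8], 'conf': 0.57}
top 415.9766230423958 218.81385716575974
```

View pics/p6.png

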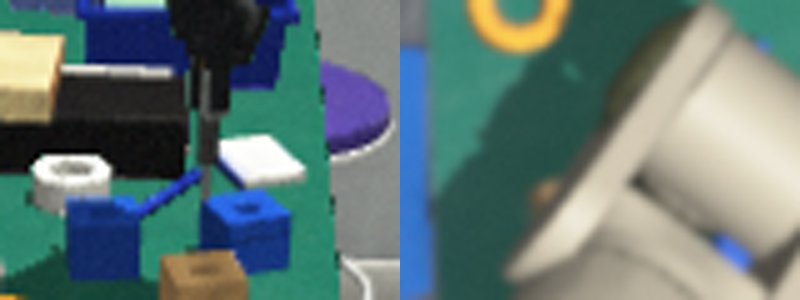

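The punch is held upright, with its tip at crop (205,197) where predicted. Carry it to above the hole.

```bash
python3 -m jog '[{"tx":22.2,"ty":-48.7,"tz":0,"ax":0,"ay":0,"az":0,"jaw":1},{"tx":22.2,"ty":-48.7,"tz":0,"ax":0,"ay":0,"az":0,"jaw":1},{"tx":22.2,"ty":-48.7,"tz":0,"ax":0,"ay":0,"az":0,"jaw":1},{"tx":22.2,"ty":-48.7,"tz":0,"ax":0,"ay":0,"az":0,"jaw":1},{"tx":22.2,"ty":-48.7,"tz":0,"ax":0,"ay":0,"az":0,"jaw":1}]' 
python3 -m jog '[{"tx":22.2,"ty":-48.7,"tz":0,"ax":0,"ay":0,"az":0,"jaw":1},{"tx":22.2,"ty":-48.7,"tz":0,"ax":0,"ay":0,"az":0,"jaw":1},{"tx":22.2,"ty":-48.7,"tz":0,"ax":0,"ay":0,"az":0,"jaw":1},{"tx":22.2,"ty":-48.7,"tz":0,"ax":0,"ay":0,"az":0,"jaw":1},{"tx":22.2,"ty":-48.7,"tz":0,"ax":0,"ay":0,"az":0,"jaw":1}]' 
python3 -m jog '[{"tx":22.2,"ty":-48.7,"tz":0,"ax":0,"ay":0,"az":0,"jaw":1},{"tx":0,"ty":0,"tz":0,"ax":0,"ay":0,"az":0,"jaw":1},{"tx":0,"ty":0,"tz":0,"ax":0,"ay":0,"az":0,"jaw":1}]' 
python3 -c "
from h import *
to(454.7,350.1,130,.472)"
```

```text
time_s: 17.3
eef_pos: [468.4, 31.3, 169.6]
ee_rot: [-0.0, 0.972, 0.236, -0.001]
force: [0.4, -1.3, -1.6]
grip_width: 0.175
grip_force: 58.6
time_s: 17.92
eef_pos: [455.6, 298.5, 169.4]
ee_rot: [0.0, 0.972, 0.236, -0.001]
force: [0.4, -0.7, -0.5]
grip_width: 0.173
grip_force: 58.6
time_s: 18.3
eef_pos: [453.4, 349.9, 169.4]
ee_rot: [0.0, 0.972, 0.236, -0.001]
force: [-0.5, -0.7, -0.8]
grip_width: 0.171
grip_force: 58.7
t 18.3 pos [453.4 349.9 169.4] psi 0.476 tilt [ 0.002 -0.   ] q6 1.55 F [-0.5 -0.7 -0.8] w 0.171
tool shift [ 1.4  0.4 39.4] len 39.4 az 0.004
```

```bash
python3 -m jog '[{"tx":1.3,"ty":-0.8,"tz":18,"ax":0,"ay":0,"az":0,"jaw":1},{"tx":0,"ty":0,"tz":19,"ax":0,"ay":0,"az":0,"jaw":1},{"tx":0,"ty":0,"tz":0,"ax":0,"ay":0,"az":0,"jaw":1}]'
python3 - <<'E'
from h import *
to(454.2,351.2,132,.472)
c=capture('side');e=sense()['eef_pos'];print('tip',proj(c,[e[0],e[1],e[2]-69.8]),'hole',proj(c,[454.7,350.1,52]))
for q in('punch_tip','pin_hole'):
    for d in place_of(q,'side')[:2]:print(q,d)
u,v=335,250
cv2.imwrite('pics/p7.png',cv2.resize(c['color'][v-30:v+30,u-40:u+40,::-1],(800,600),interpolation=cv2.INTER_CUBIC))
E
```

```text
time_s: 18.68
eef_pos: [454.1, 350.2, 132.1]
ee_rot: [0.0, 0.972, 0.235, -0.002]
force: [0.4, 0.3, -0.5]
grip_width: 0.169
grip_force: 58.7
t 18.68 pos [454.1 350.2 132.1] psi 0.474 tilt [ 0.003 -0.   ] q6 1.55 F [ 0.4  0.3 -0.5] w 0.169
tool shift [ 0.5 -0.9  0.1] len 1.0 az 0.002
tip [np.float64(333.7416178727633), np.float64(245.43883138138375)] hole [np.float64(333.5242329716063), np.float64(248.85281073993548)]
punch_tip {'centre': [333.0, 244.0], 'conf': 0.39}
punch_tip {'centre': [336.2, 225.1], 'conf': 0.21}
pin_hole {'centre': [334.0, 248.6], 'conf': 0.56}
```

View pics/p7.png

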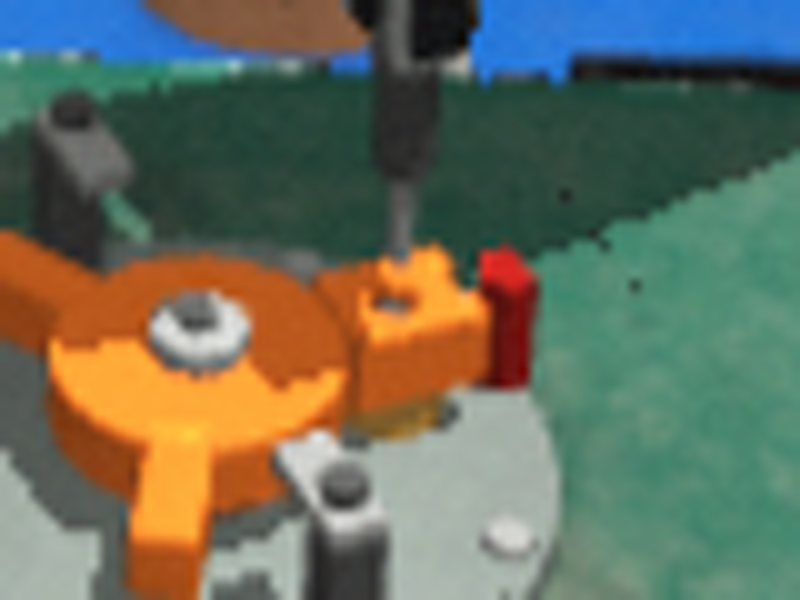

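The tip is at crop (401,258), above the hole at (397,297). It needs about +1 mm in x and +2 mm in y; shift, then lower into the mouth.

```bash
python3 -m jog '[{"tx":1.4,"ty":-1.2,"tz":0,"ax":0,"ay":0,"az":0,"jaw":1},{"tx":0,"ty":0,"tz":5,"ax":0,"ay":0,"az":0,"jaw":1},{"tx":0,"ty":0,"tz":5,"ax":0,"ay":0,"az":0,"jaw":1},{"tx":0,"ty":0,"tz":3,"ax":0,"ay":0,"az":0,"jaw":1},{"tx":0,"ty":0,"tz":0,"ax":0,"ay":0,"az":0,"jaw":1}]' 90
python3 -c "
from h import *
to(454.8,351.9,100,.472)"
```

```text
time_s: 19.45
eef_pos: [455.0, 353.3, 120.0]
ee_rot: [0.0, 0.972, 0.236, -0.0]
force: [-0.0, 0.7, -0.4]
grip_width: 0.163
grip_force: 87.6
t 19.45 pos [455.  353.3 120. ] psi 0.476 tilt [0.001 0.   ] q6 1.55 F [-0.   0.7 -0.4] w 0.163
tool shift [-0.8  1.2 20. ] len 20.0 az 0.004
```

```bash
python3 -m jog '[{"tx":0,"ty":0.5,"tz":2.5,"ax":0,"ay":0,"az":0,"jaw":1},{"tx":0,"ty":0,"tz":2.5,"ax":0,"ay":0,"az":0,"jaw":1},{"tx":0,"ty":0,"tz":2.5,"ax":0,"ay":0,"az":0,"jaw":1},{"tx":0,"ty":0,"tz":0,"ax":0,"ay":0,"az":0,"jaw":1}]' 90
python3 -c "
from h import *
to(454.8,351.9,100,.472)"
```

```text
time_s: 19.95
eef_pos: [455.7, 353.1, 113.5]
ee_rot: [-0.0, 0.972, 0.236, 0.001]
force: [-0.5, -0.8, 4.0]
grip_width: 0.16
grip_force: 87.7
t 19.95 pos [455.7 353.1 113.5] psi 0.476 tilt [-0.001 -0.   ] q6 1.55 F [-0.5 -0.8  4. ] w 0.16
tool shift [-1.3  0.7 13.5] len 13.6 az 0.004
```

```bash
python3 -m jog '[{"tx":0,"ty":0,"tz":2.5,"ax":0,"ay":0,"az":0,"jaw":1},{"tx":0,"ty":0,"tz":2.5,"ax":0,"ay":0,"az":0,"jaw":1},{"tx":0,"ty":0,"tz":2.5,"ax":0,"ay":0,"az":0,"jaw":1},{"tx":0,"ty":0,"tz":2.5,"ax":0,"ay":0,"az":0,"jaw":1}]' 90
python3 -m jog '[{"tx":0,"ty":0,"tz":2,"ax":0,"ay":0,"az":0,"jaw":1},{"tx":0,"ty":0,"tz":0,"ax":0,"ay":0,"az":0,"jaw":1}]'
```

```text
time_s: 20.45
eef_pos: [455.8, 353.2, 103.7]
ee_rot: [-0.0, 0.972, 0.236, 0.001]
force: [-1.8, -1.1, 7.0]
grip_width: 0.162
grip_force: 87.7
time_s: 20.7
eef_pos: [455.7, 353.1, 101.5]
ee_rot: [-0.0, 0.972, 0.236, 0.001]
force: [-0.2, -1.0, 4.8]
grip_width: 0.167
grip_force: 87.7
```

```bash
python3 -m jog '[{"tx":0,"ty":0,"tz":1.5,"ax":0,"ay":0,"az":0,"jaw":1},{"tx":0,"ty":0,"tz":0,"ax":0,"ay":0,"az":0,"jaw":1}]'
python3 -m jog '[{"tx":0,"ty":0,"tz":1.5,"ax":0,"ay":0,"az":0,"jaw":1},{"tx":0,"ty":0,"tz":0,"ax":0,"ay":0,"az":0,"jaw":1}]'
python3 -m jog '[{"tx":0,"ty":0,"tz":1.5,"ax":0,"ay":0,"az":0,"jaw":1},{"tx":0,"ty":0,"tz":0,"ax":0,"ay":0,"az":0,"jaw":1}]'
```

```text
time_s: 20.95
eef_pos: [455.7, 353.1, 100.1]
ee_rot: [-0.0, 0.972, 0.236, 0.001]
force: [-0.5, -0.1, 5.7]
grip_width: 0.165
grip_force: 87.7
time_s: 21.2
eef_pos: [456.0, 353.3, 99.5]
ee_rot: [-0.0, 0.972, 0.236, 0.001]
force: [-2.9, -1.0, 12.6]
grip_width: 0.164
grip_force: 88.3
time_s: 21.45
eef_pos: [456.4, 353.5, 99.3]
ee_rot: [-0.0, 0.972, 0.236, 0.002]
force: [-3.7, -1.8, 21.5]
grip_width: 0.164
grip_force: 89.3
```

The descent stopped at z ≈ 99.4 with force rising to 21 N, so the pin is at its stop. Retract.

```bash
python3 -m jog '[{"tx":0,"ty":0,"tz":-5,"ax":0,"ay":0,"az":0,"jaw":1},{"tx":0,"ty":0,"tz":-12,"ax":0,"ay":0,"az":0,"jaw":1},{"tx":0,"ty":0,"tz":-20,"ax":0,"ay":0,"az":0,"jaw":1},{"tx":0,"ty":0,"tz":-40,"ax":0,"ay":0,"az":0,"jaw":1},{"tx":0,"ty":0,"tz":0,"ax":0,"ay":0,"az":0,"jaw":1}]'
python3 - <<'E'
from h import *
to(482.2,-237.8,170,.476)
c=capture('side');print(np.round(fit_flange(c,502.8,374.4,-2.69),3))
for d in place_of('pin_top','side')[:2]:print(d)
E
```

```text
time_s: 22.08
eef_pos: [456.6, 353.6, 176.5]
ee_rot: [-0.001, 0.972, 0.236, 0.003]
force: [-0.1, 0.6, -1.0]
grip_width: 0.168
grip_force: 87.7
t 22.07 pos [456.6 353.6 176.5] psi 0.476 tilt [-0.006 -0.   ] q6 1.55 F [-0.1  0.6 -1. ] w 0.168
tool shift [-248.1  537.4    5.1] len 591.9 az -0.0
[502.727 374.179  -2.701  89.056]
```

```bash
python3 -m jog '[{"tx":-22.5,"ty":48.8,"tz":0,"ax":0,"ay":0,"az":0,"jaw":1},{"tx":-22.5,"ty":48.8,"tz":0,"ax":0,"ay":0,"az":0,"jaw":1},{"tx":-22.5,"ty":48.8,"tz":0,"ax":0,"ay":0,"az":0,"jaw":1},{"tx":-22.5,"ty":48.8,"tz":0,"ax":0,"ay":0,"az":0,"jaw":1},{"tx":-22.5,"ty":48.8,"tz":0,"ax":0,"ay":0,"az":0,"jaw":1}]' 
python3 -m jog '[{"tx":-22.5,"ty":48.8,"tz":0,"ax":0,"ay":0,"az":0,"jaw":1},{"tx":-22.5,"ty":48.8,"tz":0,"ax":0,"ay":0,"az":0,"jaw":1},{"tx":-22.5,"ty":48.8,"tz":0,"ax":0,"ay":0,"az":0,"jaw":1},{"tx":-22.5,"ty":48.8,"tz":0,"ax":0,"ay":0,"az":0,"jaw":1},{"tx":-22.5,"ty":48.8,"tz":0,"ax":0,"ay":0,"az":0,"jaw":1}]' 
python3 -m jog '[{"tx":-22.5,"ty":48.8,"tz":0,"ax":0,"ay":0,"az":0,"jaw":1},{"tx":0,"ty":0,"tz":20,"ax":0,"ay":0,"az":0,"jaw":1},{"tx":0,"ty":0,"tz":0,"ax":0,"ay":0,"az":0,"jaw":1},{"tx":0,"ty":0,"tz":0,"ax":0,"ay":0,"az":0,"jaw":1}]' 
python3 -c "
from h import *
to(482.2,-237.8,73.8,.476)"
```

```text
time_s: 22.8
eef_pos: [466.4, 82.9, 172.3]
ee_rot: [-0.0, 0.972, 0.236, -0.001]
force: [0.6, 0.3, -1.0]
grip_width: 0.164
grip_force: 87.9
time_s: 23.42
eef_pos: [478.2, -185.4, 172.2]
ee_rot: [-0.001, 0.972, 0.236, -0.001]
force: [0.9, -0.3, -1.0]
grip_width: 0.164
grip_force: 87.9
time_s: 23.92
eef_pos: [481.3, -237.1, 153.4]
ee_rot: [-0.0, 0.972, 0.236, -0.0]
force: [-0.6, 0.4, 0.4]
grip_width: 0.164
grip_force: 88.0
t 23.93 pos [ 481.3 -237.1  153.4] psi 0.477 tilt [0. 0.] q6 0.42 F [-0.6  0.4  0.4] w 0.164
tool shift [ 0.5  1.1 79.6] len 79.6 az 0.001
```

```bash
python3 -m jog '[{"tx":0.5,"ty":1.1,"tz":0,"ax":0,"ay":0,"az":0,"jaw":1},{"tx":0,"ty":0,"tz":15,"ax":0,"ay":0,"az":0,"jaw":1},{"tx":0,"ty":0,"tz":15,"ax":0,"ay":0,"az":0,"jaw":1},{"tx":0,"ty":0,"tz":10,"ax":0,"ay":0,"az":0,"jaw":1},{"tx":0,"ty":0,"tz":0,"ax":0,"ay":0,"az":0,"jaw":1}]'
python3 -m jog '[{"tx":0,"ty":0,"tz":6,"ax":0,"ay":0,"az":0,"jaw":1},{"tx":0,"ty":0,"tz":6,"ax":0,"ay":0,"az":0,"jaw":1},{"tx":0,"ty":0,"tz":5,"ax":0,"ay":0,"az":0,"jaw":1},{"tx":0,"ty":0,"tz":0,"ax":0,"ay":0,"az":0,"jaw":1}]'
python3 -c "
from h import *
to(482.2,-237.8,73.8,.476)"
```

```text
time_s: 24.55
eef_pos: [481.8, -238.1, 112.3]
ee_rot: [-0.001, 0.972, 0.236, -0.001]
force: [-0.3, -0.2, -0.1]
grip_width: 0.163
grip_force: 88.0
time_s: 25.05
eef_pos: [482.1, -238.3, 95.9]
ee_rot: [-0.0, 0.972, 0.236, -0.0]
force: [-0.2, 0.2, -0.7]
grip_width: 0.162
grip_force: 88.0
t 25.05 pos [ 482.1 -238.3   95.9] psi 0.476 tilt [0.    0.001] q6 0.42 F [-0.2  0.2 -0.7] w 0.162
tool shift [ 0.3 -0.3 22.1] len 22.1 az -0.0
```

Tip at z ≈ 26, inside the narrow bore with no force. Continue to seat it.

```bash
python3 -m jog '[{"tx":0,"ty":0,"tz":6,"ax":0,"ay":0,"az":0,"jaw":1},{"tx":0,"ty":0,"tz":6,"ax":0,"ay":0,"az":0,"jaw":1},{"tx":0,"ty":0,"tz":6,"ax":0,"ay":0,"az":0,"jaw":1},{"tx":0,"ty":0,"tz":0,"ax":0,"ay":0,"az":0,"jaw":1}]'
python3 -m jog '[{"tx":0,"ty":0,"tz":2.5,"ax":0,"ay":0,"az":0,"jaw":1},{"tx":0,"ty":0,"tz":1.5,"ax":0,"ay":0,"az":0,"jaw":1},{"tx":0,"ty":0,"tz":0,"ax":0,"ay":0,"az":0,"jaw":1}]'
```

```text
time_s: 25.55
eef_pos: [482.0, -238.2, 77.7]
ee_rot: [-0.0, 0.972, 0.236, -0.0]
force: [-0.6, -0.9, -0.6]
grip_width: 0.161
grip_force: 88.0
time_s: 25.92
eef_pos: [482.2, -238.3, 74.2]
ee_rot: [-0.0, 0.972, 0.236, -0.0]
force: [0.3, -0.5, -0.7]
grip_width: 0.165
grip_force: 88.0
```

```bash
python3 -m jog '[{"tx":0,"ty":0,"tz":1,"ax":0,"ay":0,"az":0,"jaw":1},{"tx":0,"ty":0,"tz":0,"ax":0,"ay":0,"az":0,"jaw":1}]'
python3 -m jog '[{"tx":0,"ty":0,"tz":0,"ax":0,"ay":0,"az":0,"jaw":0.3},{"tx":0,"ty":0,"tz":0,"ax":0,"ay":0,"az":0,"jaw":-0.2},{"tx":0,"ty":0,"tz":0,"ax":0,"ay":0,"az":0,"jaw":-1},{"tx":0,"ty":0,"tz":0,"ax":0,"ay":0,"az":0,"jaw":-1},{"tx":0,"ty":0,"tz":0,"ax":0,"ay":0,"az":0,"jaw":-1}]' 20
python3 -m jog '[{"tx":0,"ty":0,"tz":-20,"ax":0,"ay":0,"az":0,"jaw":-1},{"tx":0,"ty":0,"tz":-30,"ax":0,"ay":0,"az":0,"jaw":-1},{"tx":0,"ty":0,"tz":-40,"ax":0,"ay":0,"az":0,"jaw":-1},{"tx":0,"ty":0,"tz":-40,"ax":0,"ay":0,"az":0,"jaw":-1},{"tx":-40,"ty":0,"tz":0,"ax":0,"ay":0,"az":0,"jaw":-1}]'
python3 -m jog '[{"tx":-50,"ty":0,"tz":0,"ax":0,"ay":0,"az":0,"jaw":-1},{"tx":-50,"ty":0,"tz":0,"ax":0,"ay":0,"az":0,"jaw":-1},{"tx":0,"ty":0,"tz":0,"ax":0,"ay":0,"az":0,"jaw":-1},{"tx":0,"ty":0,"tz":0,"ax":0,"ay":0,"az":0,"jaw":-1}]'
python3 - <<'E'
from h import *
o=[];r=[]
for n,b,b2 in (('top',(187,187,80,60),(375,180,80,60)),('side',(255,228,107,80),(280,110,80,60))):
    c=capture(n);print(n,np.round(fit_flange(c,502.6,374.6,-2.69),3))
    for q in('pin_top','punch_mid'):
        for d in place_of(q,n)[:1]:print(q,d)
    f=lambda b:cv2.resize(c['color'][b[1]:b[1]+b[3],b[0]:b[0]+b[2],::-1],(400,300),interpolation=cv2.INTER_CUBIC)
    o.append(np.hstack([f(b),f(b2)]))
cv2.imwrite('pics/p8.png',np.vstack(o))
E
```

```text
time_s: 26.18
eef_pos: [482.4, -238.4, 73.9]
ee_rot: [0.0, 0.972, 0.236, 0.0]
force: [-1.3, 1.1, 4.1]
grip_width: 0.163
grip_force: 88.3
time_s: 26.8
eef_pos: [482.2, -238.3, 73.3]
ee_rot: [-0.0, 0.972, 0.236, -0.0]
force: [0.1, -0.3, 1.0]
grip_width: 1.0
grip_force: 0.0
time_s: 27.42
eef_pos: [448.1, -257.0, 206.1]
ee_rot: [0.003, 0.971, 0.237, 0.002]
force: [-0.2, -0.7, -0.3]
grip_width: 1.004
grip_force: 0.0
time_s: 27.92
eef_pos: [358.1, -302.4, 203.4]
ee_rot: [0.0, 0.972, 0.236, 0.0]
force: [0.7, -0.6, 0.5]
grip_width: 1.002
grip_force: 0.0
top [501.897 375.248  -2.687  21.48 ]
punch_mid {'centre': [417.2, 220.2], 'conf': 0.49}
side [502.532 374.693  -2.705  94.36 ]
punch_mid {'centre': [330.4, 147.1], 'conf': 0.64}
```

View pics/p8.png

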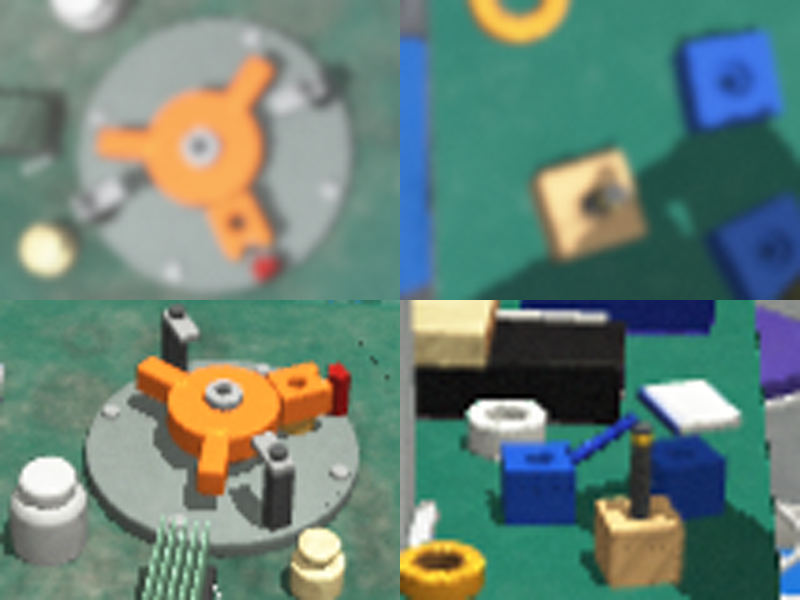

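The picture shows the punch upright in the wooden stand (crop 640,470), the notch at the pointer (crop 250,250, pointer at 265,268), and the can, glass and weight where they were. Handing in.

```bash
python3 -c "
from rig import finish_job
print(finish_job())"
```

```text
the job is handed in; nothing more can be done
None
```

The job is handed in at about 28 s. The notch is within about 1 mm of the pointer by camera fit, the pin was driven until it stopped at its expected depth, the punch is upright in the wooden stand, and the can, glass and weight are where they were.

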